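Raise the counterweighted hold-down off a glued pipe cover

TASK

The glue on the cream half pipe cover has set. Take the red grip bar of the counterweighted hold-down arm that presses on this cover, swing the arm up and back past its balance point so that it stays fully open by itself, and let go. Leave the cover lying where it is, and leave the other arm down on its wooden block.

Things in the scene. Friction and masses are not known exactly. Their poses are not given: they have to be found in the camera images.
- cover_press_grip (a point): Middle of the red bar (18 mm thick, 72 mm free, 105 mm above the table at the start) in the fork at the end of the arm that presses on the cover. x: along the arm to the hinge axis, 190 mm away, level with the bar at the start; y: along the bar, parallel to the hinge; z up at the start; axes turn with the arm. The fork is open 61 mm behind the bar; the cover below it reaches 58 mm above the table.
- cover_press_arm (a joint): Angle of that arm: about 0 with its foot on the cover, growing as the bar is swung up and back over the hinge. Below about 0.75 rad it sinks down again; beyond, the dark counterweight carries it slowly to its stop at 1.35 rad, fully open. Raising takes 1 to 3 N at the bar, which turns easily between fingers.
- half_cover_center (a point): Centre, half-way up, of the cream half pipe cover (half a pipe elbow, arch up, 112 x 113 x 47 mm), loose on the base plate (310 x 150 x 12 mm, fixed to the table) under the arm's foot. To be left where it lies.
- block_press_arm (a joint): Angle of the second arm, identical, on its own base plate beside the first (either side): about 0 with its foot on a wooden block (42 x 105 x 28 mm). To be left down.

How it is judged:
At the end, for the whole second after the job is handed in: The arm over the half pipe cover rests fully open by itself (joint over 1.2 rad, at rest), the cover lies within 20 mm of where it was, and the other arm is still down (under 0.1 rad) (value of joint cover_press_arm above 1.2 rad and velocity of joint cover_press_arm between -0.1 and 0.1 rad/s and distance of half_cover_center from where it was at the start of the episode below 0.02 m and value of joint block_press_arm below 0.1 rad); the robot touches nothing.
It fails at once if the other arm was raised off its wooden block (value of joint block_press_arm above 0.2 rad).
It fails at once if the half pipe cover was shifted or knocked away (distance of half_cover_center from where it was at the start of the episode above 0.03 m).
It also fails if it takes over 40 s, if anything falls off the work surface, if the arm or the gripper's body presses on something with over 40 N, if the wrist force passes 120 N, or if a joint passes its speed limit or range.

ROBOT

A 7-joint arm with a two-finger parallel gripper is mounted at the origin on a cart in front of the work surface, level with it; the furniture and walls round the work are solid. World frame = base frame: x ahead of the robot, y to its left, z up, the work surface at z = 0. Lengths are in m, angles in rad, forces in N, time in s.
With the tool pointing down it reaches from about 0.4 to 0.875 m from the base axis. Payload 19.3 kg.
Tool frame: the origin (TCP) lies midway between the tips of the shut fingers; the grasp point (between the pads) lies 19 mm behind it; z points along the fingers, y is the line along which they close (so a half turn about z gives the same grasp; the last joint's range is limited). The gripper opens to 85 mm and grips with 20 to 120 N. Pads are 22 mm wide; open, the fingers measure 114 mm over their backs; the gripper's body (76 mm by 85 mm) begins 54 mm behind the grasp point. The pads swing forward as they close: fully open they stand 13 mm farther back than shut.
Start: joints at [-1.304, 0.521, -0.036, 1.599, 0.021, 1.021, -0.113], TCP at [0.207, 0.59, 0.231] pointing down, gripper open.
Joint ranges: [-2.91, 2.91], [-0.3, 2.13], [-1.5, 1.42], [0.17, 2.43], [-1.26, 4.41], [0.16, 1.93], [-2.52, 2.52]. Speed limits (rad/s): [1.89, 1.89, 2.39, 2.39, 3.01, 3.01, 3.01].

INTERFACE

Orientations are given as [roll, pitch, yaw] about the fixed x, y, z axes, in that order (R = Rz(yaw) Ry(pitch) Rx(roll)).
In Python, from workcell import telemetry, grab_frame, calibration, bot, outline_of, landmark_of gives the robot as it stands. The module is installed in compiled form; this text tells all that it offers.
- The arm moves only by the shell command python3 -m inch 'ROWS' [FORCE]. ROWS is JSON, a list of rows, each a list of 7 numbers: the shift along the tool's x, y, z in m, then the turn, a rotation vector about the tool's x, y, z in rad, then the closure, from 0 (fully open) to 1 (shut). A call has 1 to 5 rows; each row shifts and turns the commanded pose from where the row before left it, along the tool's axes as they then stand; what a row does not reach is not made up. A row lasts 1/10 s, in which the tool goes at most 50 mm and 8.59 degrees, less where a joint would pass 70% of its speed; a pose out of reach is approached as far as the arm can. A call is refused whole if a number of a shift passes 0.05 or a number of a turn 0.15, either way. A call with a gripper value outside its range is refused whole. The fingers move at their own pace and stop on an object; FORCE is the grip in N (left out, the last holds). Time passes only in rows, so rows that do not move let the fingers close. It gives the time, the measured TCP pose, the force, the opening and the grip force at its end, in the units of the state.
- telemetry.observe(): the state, without advancing time (a new reading comes with each control period).
- grab_frame(name): name is "scene" or "side" or "wrist"; returns the picture (480x640x3 uint8, red, green, blue); there is no depth.
- calibration(name): a dict with "fovy" (degrees; the focal length in pixels is half the picture's height over the tangent of half this angle, whatever the lens; pixels are square), "cx", "cy" (the principal point, pixels), "dist" ([k1, k2, p1, p2, k3] as OpenCV has them; the pictures are not rectified), "pose" (4x4, takes a point from camera to world coordinates). Camera axes: x right, y down, z forward; pixel columns grow to the right and rows downward; lengths in m; the calibration is good to about 2 mm. A picture is of the moment at which its call begins: read the wrist's pose just before it. calibration takes no time and is no camera call; for the wrist camera it gives the pose at the moment of the call.
- bot.job_done(): hands the job in; it is judged then, once.
Trained networks look in the newest picture that a camera, given by its name, has taken for a name from the list of things; names that differ only in an ending like _2 or _b are one class to them, and where a whole thing is asked for, a point or a joint stands for the part that bears it (a point fixed in the world has none). Each returns a list of dicts, best first, with "score" (0 to 1); they miss things now and then, are a little off and sometimes report something else, mostly with a low value. They report only what shows in the picture. A call takes as long as a camera call.
- outline_of(label, camera): "region" (480x640 bool, what is visible of it) and "rect" ([left, top, right, bottom] in pixels, round what is visible of it).
- landmark_of(label, camera): "xy" ([column, row] in pixels: a listed point, or the origin of a listed thing).
The state is a dict: "clock": time; "qpos": joint angles; "qd": joint speeds; "joint_efforts": joint torques, N m; "position": TCP position; "tool_rot": TCP orientation; "force": force on the tool from outside, world axes, zero at the start; "moment": the same for the moment, N m; "grip_width": finger opening in m; "finger_force": force on a finger pad.
Only numpy, scipy, OpenCV 4.12 (cv2) and the standard library are available. Lean on these libraries where they do the work, as an engineer would, in place of code of your own. Each camera call takes 0.05 s, during which the arm holds its last target. There are 200 camera calls.

## Working session

There is one attempt and no reset: what is moved stays moved. The work goes in short steps, Python scripts to look and compute and a shell command to move; the robot and the scene stay as the last step left them, time stands still between calls to the robot, and variables do not carry over. Pictures are saved under pics/ and viewed, at most 10 in all, crops included, and the job is handed in when it is done.

```bash
mkdir -p pics
cat > h.py <<'E'
import numpy as np, cv2
from workcell import telemetry, grab_frame, calibration, bot, outline_of, landmark_of
from scipy.spatial.transform import Rotation as R
def ray(cal,uv):
    f=240/np.tan(np.radians(cal["fovy"])/2)
    K=np.array([[f,0,cal["cx"]],[0,f,cal["cy"]],[0,0,1.]])
    p=cv2.undistortPoints(np.array([[uv]],float),K,np.array(cal["dist"],float))[0,0]
    T=np.array(cal["pose"]); d=T[:3,:3]@np.array([p[0],p[1],1]); return T[:3,3],d/np.linalg.norm(d)
def proj(cal,P):
    f=240/np.tan(np.radians(cal["fovy"])/2)
    K=np.array([[f,0,cal["cx"]],[0,f,cal["cy"]],[0,0,1.]])
    T=np.linalg.inv(np.array(cal["pose"])); r=cv2.Rodrigues(T[:3,:3])[0]
    return cv2.projectPoints(np.array(P,float).reshape(-1,1,3),r,T[:3,3],K,np.array(cal["dist"],float))[0][:,0]
def atz(cal,uv,z):
    o,d=ray(cal,uv); return o+d*(z-o[2])/d[2]
def tri(rays):
    A=sum(np.eye(3)-np.outer(d,d) for o,d in rays); b=sum((np.eye(3)-np.outer(d,d))@o for o,d in rays)
    return np.linalg.solve(A,b)
E
python3 - <<'E'
from h import *
np.set_printoptions(precision=4,suppress=True)
ims=[]
for c in ["scene","side","wrist"]:
    cal=calibration(c); im=grab_frame(c); ims.append(im)
    cv2.imwrite(f"pics/{c}0.png",im[:,:,::-1])
    print(c,cal["fovy"],np.array(cal["pose"])[:3,3])
    for l in ["cover_press_grip","half_cover_center"]:
        for r in landmark_of(l,c)[:3]: print(l,r["score"],np.round(r["xy"],1),atz(cal,r["xy"],.105 if 'grip' in l else .035))
s=telemetry.observe();print(s)
top=np.hstack([cv2.resize(i,(400,300)) for i in ims[:2]]);
cv2.imwrite("pics/a.png",top[:,:,::-1])
E
```

```text
scene 50.9845797413487 [ 0.1405 -0.5831  0.6779]
cover_press_grip 0.93 [203.6 201.4] [0.489  0.1381 0.105 ]
half_cover_center 0.9 [243.4 208.9] [0.578  0.1463 0.035 ]
side 49.60103296705155 [ 0.2673 -0.6723  0.5977]
cover_press_grip 0.97 [220.5 200.5] [0.4956 0.1446 0.105 ]
half_cover_center 0.88 [264.4 215.9] [0.5844 0.1602 0.035 ]
wrist 70.51763290235756 [0.1429 0.6109 0.374 ]
{'clock': 0.45, 'qpos': array([-1.3042,  0.5214, -0.0363,  1.5996,  0.0212,  1.0211, -0.1128]), 'qd': array([ 0.0015,  0.0015,  0.0005,  0.    , -0.0002, -0.0039,  0.0005]), 'joint_efforts': array([ -0.001 , -92.6146,   1.9775, -36.9971,   0.018 ,   0.003 ,
        -0.    ]), 'position': array([0.2065, 0.5898, 0.2312]), 'tool_rot': array([-3.1414,  0.    ,  2.8048]), 'force': array([-0.1814,  1.082 , -0.1607]), 'moment': array([-0.0016, -0.0369,  0.0012]), 'finger_force': 0.0, 'grip_width': 0.08570392901652905}
```

View pics/scene0.png

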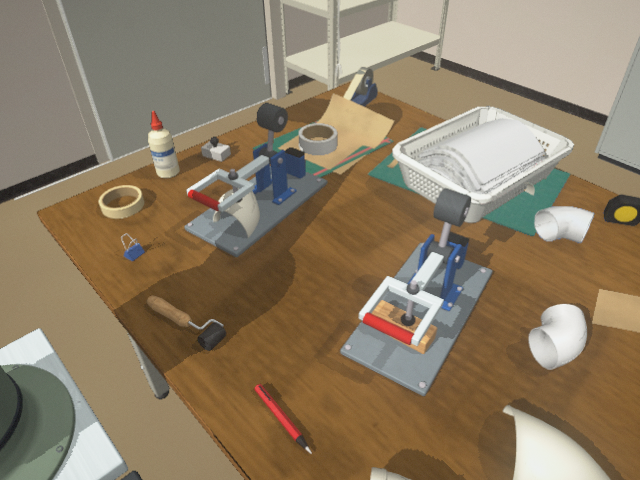

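View pics/side0.png

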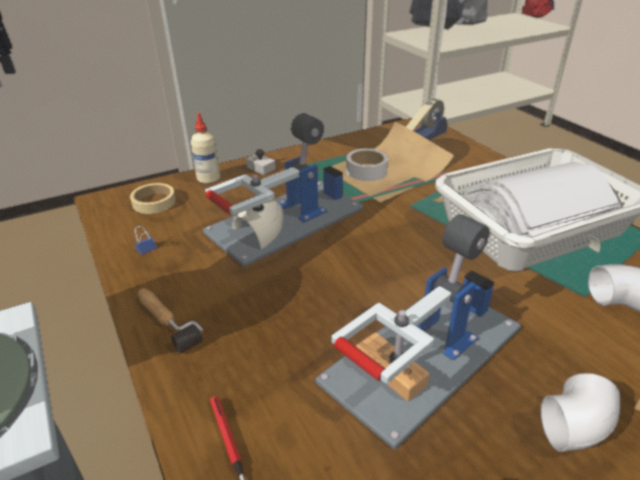

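The cover press is the left one (bar at (204,201) scene, (219,201) side). The block press is nearer the cameras, at (390,328) and (360,358). Next I triangulate the bar and its direction.

Run:
```python
from h import *
np.set_printoptions(precision=4,suppress=True)
# boxes where red bar is
bx={"scene":(180,180,235,220),"side":(200,185,240,220)}
E={};G={}
for c,(x0,y0,x1,y1) in bx.items():
    im=cv2.imread(f"pics/{c}0.png").astype(int); cal=calibration(c)
    m=(im[:,:,2]>90)&(im[:,:,1]<0.4*im[:,:,2])&(im[:,:,0]<0.45*im[:,:,2])
    k=np.zeros_like(m);k[y0:y1,x0:x1]=m[y0:y1,x0:x1]
    r=np.argwhere(k)[:,::-1].astype(float); mu=r.mean(0); u=np.linalg.svd(r-mu,full_matrices=False)[2][0]
    u*=np.sign(u[0]); t=(r-mu)@u; E[c]=(mu+u*t.min(),mu+u*t.max()); G[c]=(ray(cal,mu));print(c,len(r),mu,E[c])
cs=calibration("scene");cd=calibration("side")
p=tri(list(G.values()));print("mid",p)
for i in (0,1): print("end",tri([ray(cs,E["scene"][i]),ray(cd,E["side"][i])]),atz(cs,E["scene"][i],.105),atz(cd,E["side"][i],.105))
# plate corners, z=.012: scene: left(185,226) bottom(236,252), right(327,182)
for uv in [(185,226),(236,250),(327,180)]: print("pl scene",atz(cs,uv,.012))
for uv in [(204,232),(245,260),(362,205)]: print("pl side",atz(cd,uv,.012))
print("cw",tri([ray(cs,(271,117)),ray(cd,(307,129))]))
def crop(c,x,y):
    im=cv2.imread(f"pics/{c}0.png")[y:y+150,x:x+200]; return cv2.resize(im,(400,300),interpolation=cv2.INTER_CUBIC)
cv2.imwrite("pics/crop.png",np.hstack([cv2.resize(cv2.imread(f"pics/scene0.png")[95:260,170:335],(400,400)),cv2.resize(cv2.imread(f"pics/side0.png")[105:270,195:360],(400,400))]))
```

```text
scene 214 [202.7196 198.4065] (array([188.5174, 191.8749]), array([217.3232, 205.1228]))
side 122 [217.5984 198.9016] (array([207.1719, 192.1817]), array([228.4307, 205.8832]))
mid [0.4882 0.1368 0.1139]
end [0.4829 0.1817 0.1075] [0.4844 0.185  0.105 ] [0.4841 0.1861 0.105 ]
end [0.4931 0.0929 0.1205] [0.5014 0.1103 0.105 ] [0.5017 0.1195 0.105 ]
pl scene [0.4707 0.2089 0.012 ]
pl scene [0.5051 0.0747 0.012 ]
pl scene [0.7997 0.1281 0.012 ]
pl side [0.4682 0.1983 0.012 ]
pl side [0.5052 0.072  0.012 ]
pl side [0.7987 0.1313 0.012 ]
cw [0.7009 0.1909 0.1844]
```

View pics/crop.png

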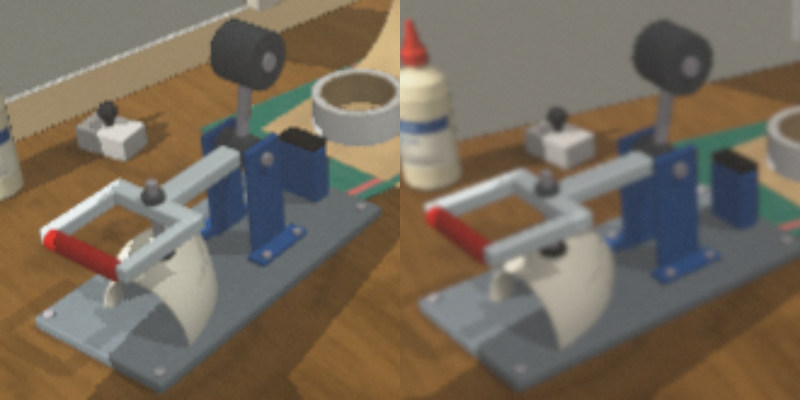

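The cropped view shows the fork opening toward the robot. The arm's x axis points at a yaw of about 0.21 rad, and the bar is at about (0.49, 0.14, 0.107). I'll turn and lift first, then travel.

```bash
python3 -m inch '[[0,0,-0.05,0,0,0.145,0],[0,0,-0.05,0,0,0.145,0],[0,0,0,0,0,0.145,0],[0,0,0,0,0,0.145,0],[0,0,0,0,0,0.145,0]]'
python3 -m inch '[[0,0,0,0,0,0.145,0],[0,0,0,0,0,0.145,0],[-0.05,0.018,0,0,0,0,0],[-0.05,0.018,0,0,0,0,0],[-0.05,0.018,0,0,0,0,0]]'
python3 -m inch '[[-0.05,0.018,0,0,0,0,0],[-0.05,0.018,0,0,0,0,0],[-0.05,0.018,0,0,0,0,0],[-0.05,0.018,0,0,0,0,0],[-0.05,0.018,0,0,0,0,0]]'
python3 -m inch '[[-0.05,0.018,0,0,0,0,0],[-0.04,0.018,0,0,0,0,0],[0,0,0.03,0,0,0,0],[0,0,0.03,0,0,0,0],[0,0,0,0,0,0,0]]'
python3 - <<'E'
from h import *
np.set_printoptions(precision=4,suppress=True)
cal=calibration("wrist"); im=grab_frame("wrist"); s=telemetry.observe()
cv2.imwrite("pics/w1.png",im[:,:,::-1]); print(s["position"],s["tool_rot"],s["clock"],s["qpos"],s["grip_width"])
b=im.astype(int);m=(b[:,:,0]>90)&(b[:,:,1]<0.4*b[:,:,0])&(b[:,:,2]<0.45*b[:,:,0])
n,l,st,ce=cv2.connectedComponentsWithStats(m.astype(np.uint8));
for i in range(1,n):
    if st[i,4]>150: print(st[i],ce[i],atz(cal,ce[i],.105))
    
for r in landmark_of("cover_press_grip","wrist"): print(r["score"],r["xy"],atz(cal,r["xy"],.105))
E
```

```text
clock: 0.95
position: [0.2065, 0.5899, 0.3317]
tool_rot: [3.141, -0.0, 2.074]
force: [0.0, 0.4, -0.5]
grip_width: 0.0853
finger_force: 0.0
clock: 1.45
position: [0.2874, 0.4615, 0.3312]
tool_rot: [3.142, 0.0, 1.79]
force: [0.6, 1.1, -0.4]
grip_width: 0.0856
finger_force: 0.0
clock: 1.95
position: [0.4212, 0.2501, 0.3316]
tool_rot: [3.141, -0.001, 1.79]
force: [1.8, 0.3, 0.0]
grip_width: 0.0857
finger_force: 0.0
clock: 2.45
position: [0.4722, 0.1738, 0.2688]
tool_rot: [-3.137, 0.002, 1.789]
force: [-0.2, 0.2, 0.7]
grip_width: 0.0853
finger_force: 0.0
[0.473  0.1743 0.2708] [-3.1392  0.0009  1.7895] 2.5 [-0.7946  0.3032  0.4096  1.8793 -0.1422  0.9901 -0.1044] 0.0856327051911426
[ 325  217   20   79 1325] [334.7389 256.3291] [0.4934 0.14   0.105 ]
0.95 [334.3, 257.6] [0.4933 0.1386 0.105 ]
```

View pics/w1.png

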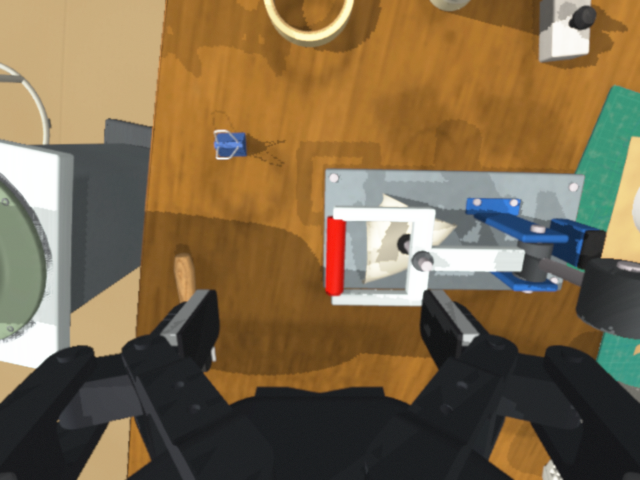

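The wrist view shows the bar at (335,256), square to the tool, with the fork open to about column 408. I'll move over it with the fingers half closed, then triangulate its height.

```bash
python3 -m inch '[[-0.038,0.012,0,0,0,0,0.45],[0,0,0.04,0,0,0,0.45],[0,0,0.02,0,0,0,0.45],[0,0,0,0,0,0,0.45]]' 20
python3 - <<'E'
from h import *
np.set_printoptions(precision=4,suppress=True)
im=None;cal=calibration("wrist"); im=grab_frame("wrist"); s=telemetry.observe()
cv2.imwrite("pics/w2.png",im[:,:,::-1]); print(s["position"],s["tool_rot"],s["clock"],s["grip_width"])
b=im.astype(int);m=(b[:,:,0]>90)&(b[:,:,1]<0.4*b[:,:,0])&(b[:,:,2]<0.45*b[:,:,0])
n,l,st,ce=cv2.connectedComponentsWithStats(m.astype(np.uint8)); i=1+np.argmax(st[1:,4])
print(st[i],ce[i],atz(cal,ce[i],.105)); r=np.argwhere(l==i)[:,::-1].astype(np.float32);print(cv2.minAreaRect(r))
rs=[ray(cal,ce[i])]
for c,uv in [("scene",(202.7,198.4)),("side",(217.6,198.9))]: print(tri(rs+[ray(calibration(c),uv)]))
for r in landmark_of("cover_press_grip","wrist"): print(r["score"],r["xy"],atz(cal,r["xy"],.105))
E
```

```text
clock: 2.95
position: [0.4932, 0.1402, 0.2109]
tool_rot: [-3.14, 0.0, 1.79]
force: [0.5, 0.1, 0.9]
grip_width: 0.0468
finger_force: 0.0
[0.4939 0.1404 0.2123] [3.1414 0.     1.7902] 3.0 0.047164918058413975
[ 309  184   25  100 2219] [320.4317 233.4178] [0.4932 0.1406 0.105 ]
((320.703369140625, 233.61077880859375), (23.1391658782959, 99.03777313232422), 1.023030161857605)
[0.4918 0.1422 0.109 ]
[0.4915 0.1425 0.1111]
0.92 [319.8, 238.0] [0.4935 0.137  0.105 ]
```

View pics/w2.png

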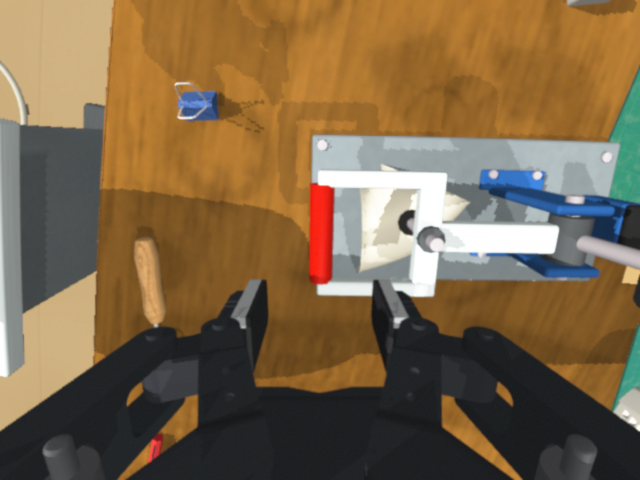

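The fingers straddle the bar (320,234), and the fork is free to column 412. Descend and grip at 20–25 N.

```bash
python3 -m inch '[[0,0,0.05,0,0,0.018,0.45],[0,0,0.04,0,0,0,0.45],[0,0,0.025,0,0,0,0.45],[0,0,0.009,0,0,0,0.45],[0,0,0,0,0,0,0.45]]' 25
python3 -m inch '[[0,0,0,0,0,0,0.8],[0,0,0,0,0,0,1],[0,0,0,0,0,0,1],[0,0,0,0,0,0,1],[0,0,0,0,0,0,1]]' 25
python3 - <<'E'
from h import *
im=grab_frame("scene");cv2.imwrite("pics/s2.png",np.hstack([cv2.resize(im[95:260,120:340],(800,600))])[:,:,::-1])
s=telemetry.observe();print(s["position"],s["tool_rot"],s["qpos"],s["force"])
E
```

```text
clock: 3.55
position: [0.4941, 0.1404, 0.088]
tool_rot: [3.141, -0.0, 1.772]
force: [0.4, 0.5, 1.1]
grip_width: 0.0472
finger_force: 0.0
clock: 4.05
position: [0.4943, 0.1405, 0.0883]
tool_rot: [3.14, -0.001, 1.772]
force: [-0.9, 1.1, 8.5]
grip_width: 0.0169
finger_force: 26.9
[0.4942851  0.14050146 0.08827333] [ 3.13967286e+00 -5.82723887e-04  1.77190937e+00] [-0.61862445  0.5859799   0.30751812  2.01921189 -0.31157685  0.57867505
  0.10419838] [-0.46842732  0.605201    8.60681778]
```

View pics/s2.png

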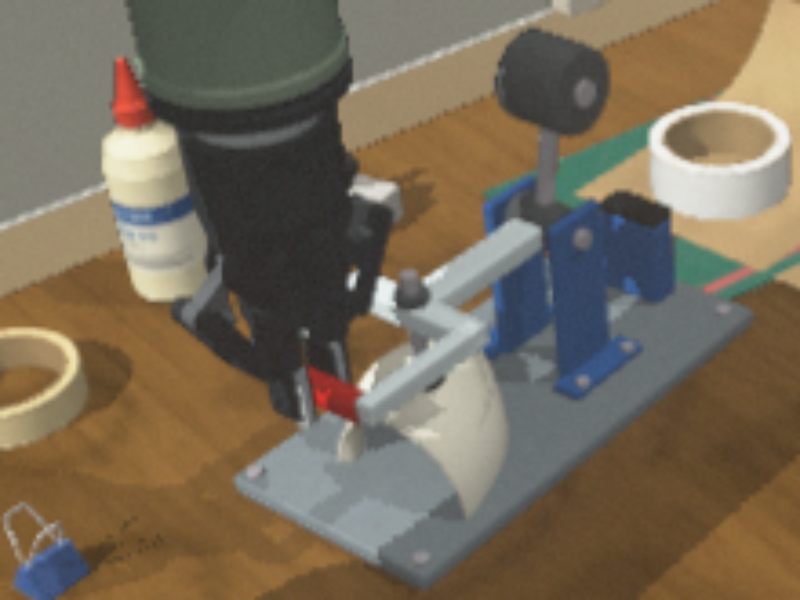

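The bar is gripped (17 mm, 27 N). I'll swing along the 190 mm arc with the tool kept vertical.

```bash
python3 -m inch '[[0,0.001,-0.019,0,0,0,1],[0,0.003,-0.019,0,0,0,1],[0,0.005,-0.018,0,0,0,1],[0,0.006,-0.018,0,0,0,1],[0,0.008,-0.017,0,0,0,1]]' 25
python3 - <<'E'
from h import *
im=grab_frame("scene");cv2.imwrite("pics/s3.png",cv2.resize(im[65:260,100:360],(800,600))[:,:,::-1])
s=telemetry.observe();print(s["position"],s["tool_rot"],s["force"],s["moment"])
E
```

```text
clock: 4.6
position: [0.5149, 0.1446, 0.1792]
tool_rot: [-3.139, -0.0, 1.772]
force: [-4.5, 2.2, -1.8]
grip_width: 0.0171
finger_force: 24.9
[0.51614636 0.14488791 0.18145154] [-3.14061132e+00 -9.26448620e-04  1.77179526e+00] [-18.57045675  -2.85825395  11.54096151] [-0.49851317  4.03673339 -0.01734162]
```

View pics/s3.png

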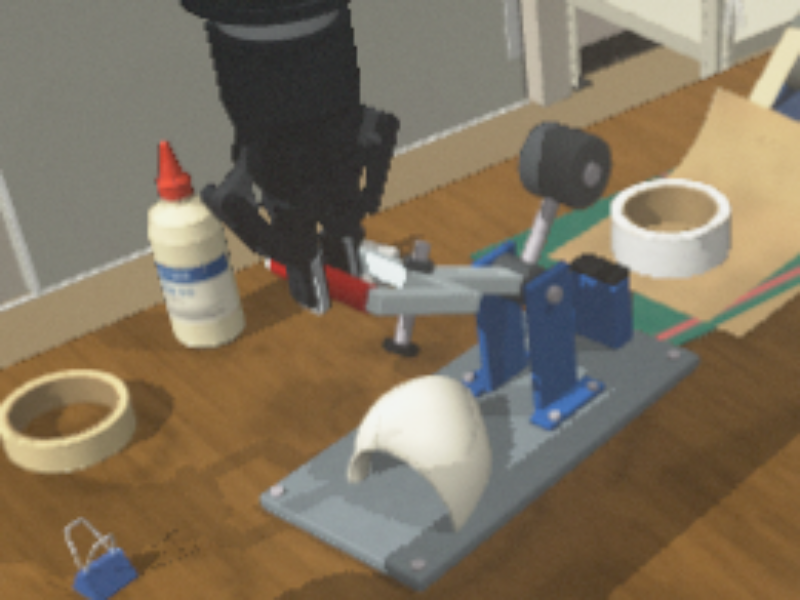

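The arm is up about 0.5 rad and the cover has stayed put. The force is radial, because I'm slightly too close to the hinge, so I'll correct outward by about 2 mm.

```bash
python3 -m inch '[[0,0.008,-0.0175,0,0,0,1],[0,0.011,-0.0155,0,0,0,1],[0,0,0,0,0,0,1]]' 20; python3 -c "
from h import *
s=telemetry.observe();print(s['position'],s['force'])"
```

```text
clock: 4.95
position: [0.5354, 0.1489, 0.2132]
tool_rot: [3.14, -0.001, 1.772]
force: [-5.8, 0.6, 0.4]
grip_width: 0.0169
finger_force: 24.4
[0.5354016  0.14885861 0.21323583] [-5.83782309  0.55773158  0.37389245]
```

```bash
python3 -m inch '[[0,0.012,-0.014,0,0,0,1],[0,0.0135,-0.0125,0,0,0,1],[0,0.015,-0.0115,0,0,0,1],[0,0,0,0,0,0,1]]' 20; python3 -m inch '[[0,0.016,-0.010,0,0,0,1],[0,0.017,-0.008,0,0,0,1],[0,0.009,-0.0035,0,0,0,1],[0,0,0,0,0,0,1]]' 20
```

```text
clock: 5.35
position: [0.5754, 0.157, 0.2512]
tool_rot: [3.14, -0.001, 1.772]
force: [-11.6, 0.2, 15.4]
grip_width: 0.0171
finger_force: 25.4
clock: 5.75
position: [0.6165, 0.1653, 0.2717]
tool_rot: [3.14, -0.0, 1.772]
force: [-3.6, 2.4, 10.1]
grip_width: 0.0169
finger_force: 25.6
```

About 1.25 rad, past balance. Open and shift with the arm, then look.

```bash
python3 -m inch '[[0,0,0,0,0,0,0.3],[0,0.006,-0.001,0,0,0,0],[0,0.006,0,0,0,0,0],[0,0,0,0,0,0,0],[0,0,0,0,0,0,0]]' 20
python3 - <<'E'
from h import *
im=grab_frame("scene");cv2.imwrite("pics/s4.png",cv2.resize(im[20:260,80:400],(800,600))[:,:,::-1])
s=telemetry.observe();print(s["position"],s["force"])
E
```

```text
clock: 6.25
position: [0.6273, 0.1672, 0.2715]
tool_rot: [-3.141, 0.0, 1.772]
force: [-0.5, 0.2, 0.2]
grip_width: 0.0849
finger_force: 0.0
[0.62721587 0.16718959 0.27157731] [-0.97059466 -0.53107919 -0.2688128 ]
```

View pics/s4.png

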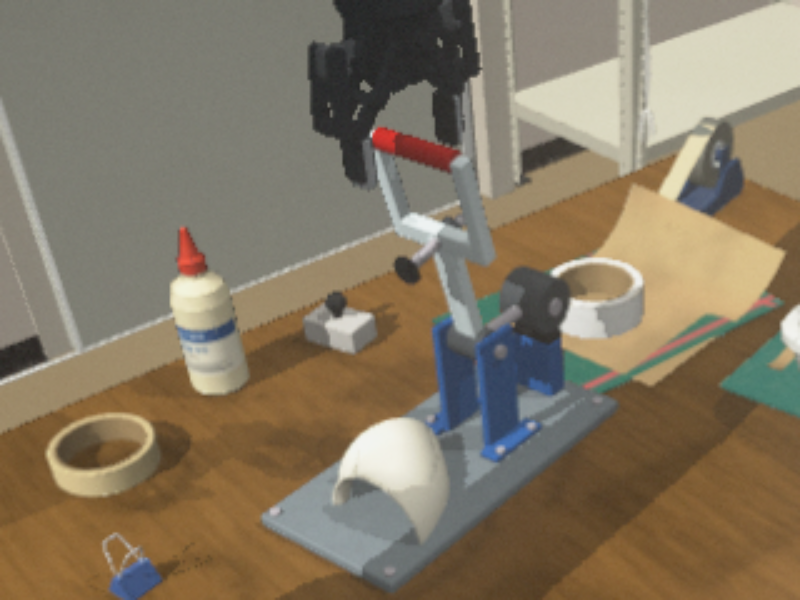

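The bar is free between the open fingers and the arm is upright with its counterweight back. I'll withdraw upward and give it time to reach the stop.

```bash
python3 -m inch '[[0,0,-0.02,0,0,0,0],[0,0,-0.03,0,0,0,0],[0,0,-0.04,0,0,0,0],[0,-0.03,-0.03,0,0,0,0],[0,-0.04,0,0,0,0,0]]'
python3 -m inch '[[0,-0.04,0,0,0,0,0],[0,-0.04,0,0,0,0,0],[0,0,0,0,0,0,0],[0,0,0,0,0,0,0],[0,0,0,0,0,0,0]]'
for i in 1 2 3; do python3 -m inch '[[0,0,0,0,0,0,0],[0,0,0,0,0,0,0],[0,0,0,0,0,0,0],[0,0,0,0,0,0,0],[0,0,0,0,0,0,0]]' >/dev/null; done
python3 - <<'E'
from h import *
im=grab_frame("scene");cv2.imwrite("pics/s5.png",im[:,:,::-1])
c=[]
for k in ("scene","side","scene","side"):
    grab_frame(k); r=landmark_of("cover_press_grip",k); 
    for q in r[:2]: print(k,q["score"],q["xy"])
    c.append(ray(calibration(k),r[0]["xy"]))
print(tri(c[:2]),tri(c[2:])); s=telemetry.observe();print(s["position"],s["force"],s["clock"])
E
```

```text
clock: 6.8
position: [0.5596, 0.153, 0.3947]
tool_rot: [3.137, -0.0, 1.771]
force: [0.1, -0.7, 0.8]
grip_width: 0.0852
finger_force: 0.0
clock: 7.3
position: [0.4808, 0.1376, 0.3918]
tool_rot: [3.141, 0.0, 1.772]
force: [0.3, 0.7, -0.4]
grip_width: 0.0854
finger_force: 0.0
scene 0.84 [245.5, 77.7]
side 0.79 [282.1, 80.7]
scene 0.79 [245.8, 80.5]
side 0.61 [280.9, 84.8]
[0.65403627 0.19585762 0.28384393] [0.64948965 0.19021458 0.28002441]
[0.48031019 0.13738403 0.39179093] [-0.12607252  0.40569018  0.23739693] 9.25
```

View pics/s5.png

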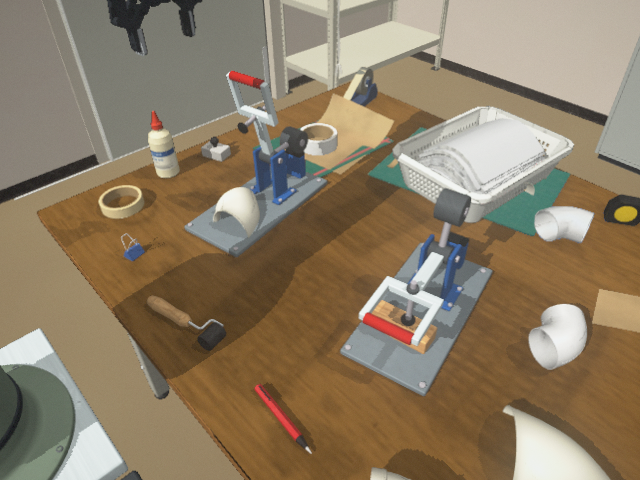

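The arm stands open on its stop, the cover hasn't moved, and the other arm is still down. I'll confirm it's at rest and hand in.

```bash
python3 -m inch '[[0,0,0,0,0,0,0],[0,0,0,0,0,0,0],[0,0,0,0,0,0,0]]' >/dev/null
python3 - <<'E'
from h import *
im=grab_frame("scene"); old=cv2.imread("pics/s5.png")[:,:,::-1]
for a in (old,im):
    b=a[60:100,215:275].astype(int); m=(b[:,:,0]>90)&(b[:,:,1]<0.4*b[:,:,0])&(b[:,:,2]<0.45*b[:,:,0]); y,x=np.nonzero(m); c=(x.mean(),y.mean()); print(c)
    last=c if a is old else last
if np.hypot(c[0]-last[0],c[1]-last[1])<0.4: print(bot.job_done())
E
```

```text
(np.float64(28.182926829268293), np.float64(18.06910569105691))
(np.float64(28.202479338842974), np.float64(18.024793388429753))
the job is handed in; nothing more can be done
None
```

The job is handed in: the arm over the cover stands fully open by itself at about 1.35 rad and at rest, the camera images show the cover where it was and the other arm still down on its block, and the gripper is clear.

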